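Make up two polishing kits

TASK

Make up two polishing kits from the stock on the bench: the turned aluminium part with the round head, the felt bob and the yellow syringe go into the black tray; the aluminium insert with the square block and the green syringe go into the blue tray. Inside the trays stand the two aluminium parts and the bob upright and lay the syringes flat, everything on the tray floor and nothing on top of anything else. Leave the eyepiece, the two stones and the trays where they are.

Things in the scene. Friction and masses are not known exactly. Their poses are not given: they have to be found in the camera images.
- kit_tray_black: long narrow black-walled sheet-metal tray with a pale grey floor and straight 2 mm walls, outside 86 (x) x 270 (y) x 34 high, inside 82 x 266; the inner floor is 2 mm above the bench. Origin at the centre of its underside, y along its length. Stands loose (0.6 kg) on the left or the right side of the bench; its y points roughly back towards the robot, along world -x (within 0.15 rad)
- kit_tray_blue: blue plastic tray with 3 mm walls, outside 102 (x) x 214 (y; 232 with the small grips at its ends) x 29 high, inside 96 x 208; the inner floor is 3 mm above the bench. Origin at the centre of its underside, y along its length. Stands loose (0.6 kg) on the side opposite the black tray; its y points roughly back towards the robot, along world -x (within 0.15 rad)
- round_part: turned aluminium part, whitish: square foot 46 x 46 x 26 high with a plain round head above it, at most 34 across, from 26 up to 54 high. Stands upright; origin at the centre of its underside, z up, on the axis of the head. Grasp the round head, 30 to 50 mm above its underside. 180 g
- square_insert: machined aluminium insert, whitish: square foot 36 x 36 x 16 high and on it a square block 28 (x) x 20 (y), up to 36 high, with a black hole in its top; the block's middle is 4 mm towards -y. Stands upright; origin at the centre of its underside. Grasp the foot by its flat flanks along its x, 36 wide. At the start its y points roughly along world -x (within 0.3 rad). 88 g
- felt_bob: small beige felt polishing bob standing upright on its flat: round felt body 22 across, about 20 high, with a thin shaft upwards to 52. Origin at the centre of its underside. Pinch the felt low down; light (20 g), stands freely
- yellow_syringe: yellow paste syringe lying on its side, 105 mm long along its own y, barrel 13 mm across, finger flange 20 mm wide and 15 mm high 25 mm from the middle towards +y, barrel axis 8 mm above the bench. Origin under the middle of its length, on the surface it lies on. Pinch the barrel across (along its x) at the origin. Its y points roughly back towards the robot, along world -x at the start, within 0.4 rad. 20 g
- green_syringe: green paste syringe lying on its side, 105 mm long along its own y, barrel 13 mm across, finger flange 20 mm wide and 15 mm high 25 mm from the middle towards +y, barrel axis 8 mm above the bench. Origin under the middle of its length, on the surface it lies on. Pinch the barrel across (along its x) at the origin. Its y points roughly back towards the robot, along world -x at the start, within 0.4 rad. 20 g
- loose_eyepiece: black and grey microscope eyepiece, 47 across, 63 high, standing. Origin at the centre of its underside. Not wanted in either kit: stays where it is
- grey_stone: brownish dark grey abrasive stick 10 x 120 (y) x 6 lying flat. Origin at the centre of its underside. Not wanted: stays where it is
- blue_stone: light blue polishing stone 6 x 130 (y) x 6 lying flat. Origin at the centre of its underside. Not wanted: stays where it is

How it is judged:
By the outcome, as a careful person would: the job done as asked, in the order asked, and still so for the second after the job is handed in, with the robot touching nothing.
It also fails if it takes over 120 s, if anything falls off the work surface, if the arm or the gripper's body presses on something with over 40 N, if the wrist force passes 120 N, or if a joint passes its speed limit or range.

ROBOT

A 6-joint arm with a two-finger parallel gripper is mounted at the origin on a cart in front of the work surface, level with it; the furniture and walls round the work are solid. World frame = base frame: x ahead of the robot, y to its left, z up, the work surface at z = 0. Lengths are in m, angles in rad, forces in N, time in s.
With the tool pointing down it reaches from about 0.275 to 0.975 m from the base axis. Payload 8.4 kg.
Tool frame: the origin (TCP) lies at the very end of the fingers, on their centre line; the grasp point (between the pads) lies 19 mm behind it; y points along the fingers, z is the direction in which the jaws open and shut, and the axes are right-handed (so a half turn about y gives the same grasp; the last joint's range is limited). The gripper opens to 92 mm and grips with 3 to 60 N. Pads are 20 mm wide; open, the fingers measure 128 mm over their backs; the gripper's body (75 mm by 189 mm) begins 69 mm behind the grasp point.
Start: joints at [1.163, 0.353, 1.633, -0, 1.155, -0.002], TCP at [0.247, 0.574, 0.215] pointing down, gripper open.
Joint ranges: [-2.63, 2.63], [-0.92, 2.1], [0.06, 2.66], [-1.3, 4.44], [0, 2.69], [-3.02, 3.02]. Speed limits (rad/s): [2.22, 2.22, 2.79, 3.14, 3.14, 3.14].

INTERFACE

Orientations are given as a unit quaternion [x, y, z, w].
In Python, from plant import r gives the robot as it stands.
- The arm moves only by the shell command python3 -m pendant 'ROWS' [OPENING]. ROWS is a JSON object of lists of equal length, an entry for each row: "dp": the shift along the tool's x, y, z in mm, a list of three; "rotation": the turn, a rotation vector about the tool's x, y, z in rad, a list of three. A call has 1 to 10 rows; each row is the pose to reach, as a shift and turn from the pose commanded when the call began, along the tool's axes at that moment; what a row does not reach only later rows make up. A row lasts 1/8 s, in which the tool goes at most 62.5 mm and 10.7 degrees, less where a joint would pass 70% of its speed; a pose out of reach is approached as far as the arm can. A call with a gripper value outside its range is refused whole. OPENING is the closure, from 0 (fully open) to 1 (shut), set as the call begins (- or left out, the last holds). The fingers move at their own pace and stop on an object; the grip force is fixed at half the most. Time passes only in rows, so rows that repeat a pose let the fingers close. It gives the time, the measured TCP pose, the force and the opening at its end, in the units of the state.
- r.get_state(): the state, without advancing time (a new reading comes with each control period).
- r.snapshot(name): name is "scene" or "top" or "wrist"; returns a dict with "color" (384x512x3 uint8, red, green, blue), "fov_y" (degrees; the focal length in pixels is half the picture's height over the tangent of half this angle, whatever the lens; pixels are square), "cx", "cy" (the principal point, pixels), "view" (4x4, takes a point from world to camera coordinates); the wrist camera has in their place "tool_from_camera" (4x4, takes a point from camera to tool coordinates, whose origin is the TCP and whose axes are the tool frame's). Camera axes: x right, y down, z forward; pixel columns grow to the right and rows downward; lengths in m; the calibration is good to about 2 mm. A picture is of the moment at which its call begins: read the wrist's pose just before it. There is no depth.
- r.close_job(): hands the job in, once; it reports no verdict.
The state is a dict: "time_s": time; "joint_pos": joint angles; "qd": joint speeds; "effort": joint torques, N m; "tool_pos": TCP position; "tcp_rot": TCP orientation; "contact_force": force on the tool from outside, world axes, zero at the start; "wrist_torque": the same for the moment, N m; "opening": finger opening in m.
Only numpy, scipy, OpenCV 4.12 (cv2) and the standard library are available. Lean on these libraries where they do the work, as an engineer would, in place of code of your own. Each camera call takes 0.05 s, during which the arm holds its last target.

## Working session

There is one attempt and no reset: what is moved stays moved. The work goes in short steps, Python scripts to look and compute and a shell command to move; the robot and the scene stay as the last step left them, time stands still between calls to the robot, and variables do not carry over. Pictures are saved under pics/ and viewed, and the job is handed in when it is done.

```bash
ls; mkdir -p pics
python3 - <<'E'
from plant import r
import cv2,numpy as np
print({k:np.round(v,4).tolist() for k,v in r.get_state().items()})
for n in ["scene","top","wrist"]:
    s=r.snapshot(n); cv2.imwrite(f"pics/{n}0.png",s["color"][:,:,::-1])
    print(n,s["fov_y"],s["cx"],s["cy"]); print(np.round(s.get("view",s.get("tool_from_camera")),4).tolist())
E
```

```text
pics
{'time_s': 0.0, 'joint_pos': [1.1626, 0.3536, 1.6342, 0.0, 1.1552, -0.0024], 'qd': [-0.0004, -0.0021, 0.002, -0.0004, 0.0003, 0.0009], 'effort': [-0.0034, -59.3806, -33.4228, 0.0695, 0.0231, -0.0001], 'tool_pos': [0.2465, 0.5738, 0.2139], 'tcp_rot': [0.6931, -0.1426, 0.1424, -0.6921], 'contact_force': [0.1799, 0.07, 0.0366], 'wrist_torque': [-0.0097, 0.0495, 0.0063], 'opening': 0.092}
scene 54.176802429461276 258.7513044753986 188.05223991054243
[[0.7483, -0.6632, -0.0106, -0.4274], [-0.4894, -0.5413, -0.6837, 0.2801], [0.4477, 0.5168, -0.7297, 0.6391], [0.0, 0.0, 0.0, 1.0]]
top 56.503247871551885 253.04371275419894 196.62173588484671
[[0.0196, -0.9998, -0.0099, -0.0086], [-0.991, -0.0181, -0.1327, 0.5313], [0.1325, 0.0124, -0.9911, 1.0094], [0.0, 0.0, 0.0, 1.0]]
wrist 61.14020605497127 256.1929697950804 193.38462230994443
[[-0.0017, 0.9618, 0.2736, -0.0774], [-0.001, -0.2736, 0.9618, -0.1704], [1.0, 0.0013, 0.0014, -0.0], [0.0, 0.0, 0.0, 1.0]]
```

View pics/top0.png

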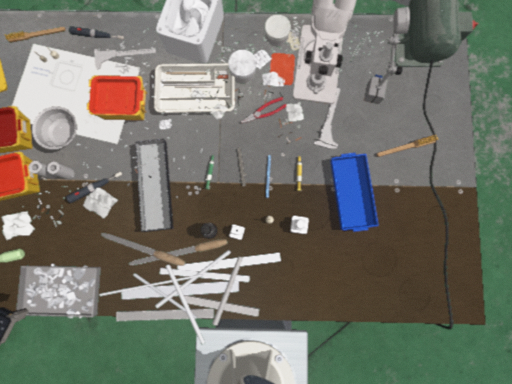

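View pics/scene0.png

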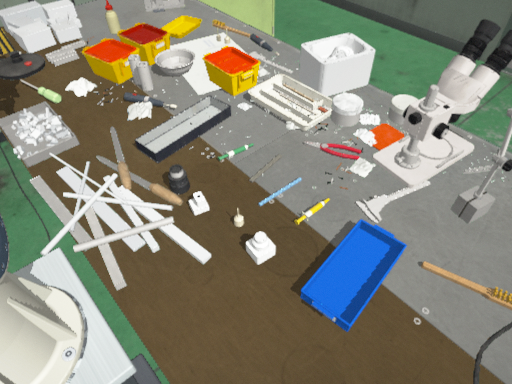

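View pics/wrist0.png

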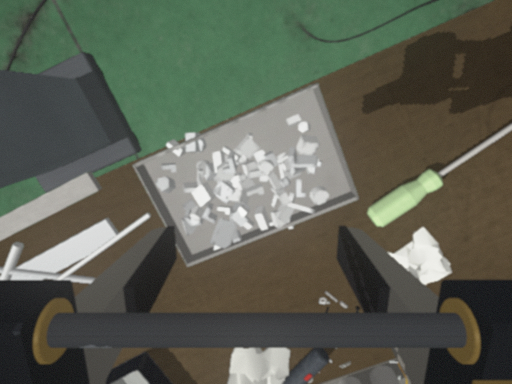

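```bash
cat > h.py <<'E'
from plant import r
import cv2,numpy as np
from scipy.spatial.transform import Rotation as R
def f(s): return s["color"].shape[0]/2/np.tan(np.radians(s["fov_y"])/2)
def snap(n):
    st=r.get_state(); s=r.snapshot(n)
    if n=="wrist":
        T=np.eye(4);T[:3,:3]=R.from_quat(st["tcp_rot"]).as_matrix();T[:3,3]=st["tool_pos"]
        s["W"]=T@np.array(s["tool_from_camera"])
    else: s["W"]=np.linalg.inv(s["view"])
    return s
def cast(s,u,v,z):
    d=s["W"][:3,:3]@np.array([(u-s["cx"])/f(s),(v-s["cy"])/f(s),1]);o=s["W"][:3,3]
    return o+d*(z-o[2])/d[2]
def proj(s,p):
    c=np.linalg.inv(s["W"])@np.append(p,1);return s["cx"]+f(s)*c[0]/c[2],s["cy"]+f(s)*c[1]/c[2]
def save(s,name,crop=None,k=1):
    im=s["color"][:,:,::-1]
    if crop: x0,y0,x1,y1=crop; im=im[y0:y1,x0:x1]
    cv2.imwrite("pics/"+name,cv2.resize(im,None,fx=k,fy=k,interpolation=cv2.INTER_CUBIC))
def tool(p):  # world point -> mm in tool axes, from current TCP
    st=r.get_state(); return np.round(R.from_quat(st["tcp_rot"]).as_matrix().T@(np.array(p)-st["tool_pos"])*1000,1)
E
python3 - <<'E'
from h import *
s=snap("top"); save(s,"topc.png",(120,120,400,260),2.8)
print(R.from_quat(r.get_state()["tcp_rot"]).as_matrix().round(3))
for n,u,v,z in [("black",153,185,0),("blue",354,192,0),("round",299,221,.054),("bob",269,219,.02),("sq",237,229,.03),("yel",299,173,.008),("grn",209,172,.008),("eye",208,229,.06),("bst",268,176,.006),("gst",241,168,.006)]: print(n,cast(s,u,v,z).round(3))
E
```

```text
[[ 0.919 -0.     0.395]
 [-0.395 -0.001  0.919]
 [ 0.    -1.    -0.001]]
black [0.566 0.307 0.   ]
blue [ 0.556 -0.303  0.   ]
round [ 0.461 -0.131  0.054]
bob [ 0.468 -0.047  0.02 ]
sq [0.436 0.046 0.03 ]
yel [ 0.61  -0.136  0.008]
grn [0.608 0.137 0.008]
eye [0.434 0.127 0.06 ]
bst [ 0.599 -0.042  0.006]
gst [0.622 0.04  0.006]
```

View pics/topc.png

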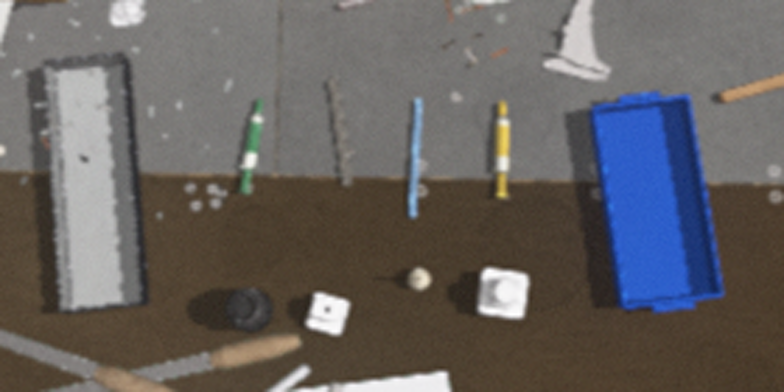

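```bash
python3 -m pendant '{"dp":[[386,-36,-459],[386,-36,-459],[386,-36,-459],[386,-36,-459],[386,-36,-459],[386,-36,-459],[386,-36,-459],[386,-36,-459],[386,-36,-459],[386,-36,-459]],"rotation":[[0,-0.406,0],[0,-0.406,0],[0,-0.406,0],[0,-0.406,0],[0,-0.406,0],[0,-0.406,0],[0,-0.406,0],[0,-0.406,0],[0,-0.406,0],[0,-0.406,0]]}' 0
python3 -m pendant '{"dp":[[0,0,0],[0,0,0]],"rotation":[[0,0,0],[0,0,0]]}'
python3 - <<'E'
from h import *
st=r.get_state();print(np.round(st["joint_pos"],3),np.round(st["tool_pos"],4),st["contact_force"])
print(R.from_quat(st["tcp_rot"]).as_matrix().round(3))
s=snap("wrist"); save(s,"w1.png",None,1.5); np.save("w1.npy",s,allow_pickle=True)
E
```

```text
time_s: 1.45
tool_pos: [0.4206, -0.0024, 0.2509]
tcp_rot: [0.707, -0.0, 0.001, -0.707]
contact_force: [-0.2, 0.3, -0.5]
opening: 0.0918
time_s: 1.7
tool_pos: [0.4198, 0.0005, 0.2504]
tcp_rot: [-0.707, 0.0, 0.0, 0.707]
contact_force: [0.3, 0.8, 0.9]
opening: 0.092
[-0.003 -0.016  2.     0.     1.158 -1.573] [0.4198 0.0005 0.2504] [0.29635927 0.77672635 0.88003486]
[[ 1.    -0.001  0.001]
 [-0.001  0.     1.   ]
 [-0.001 -1.     0.   ]]
```

View pics/w1.png

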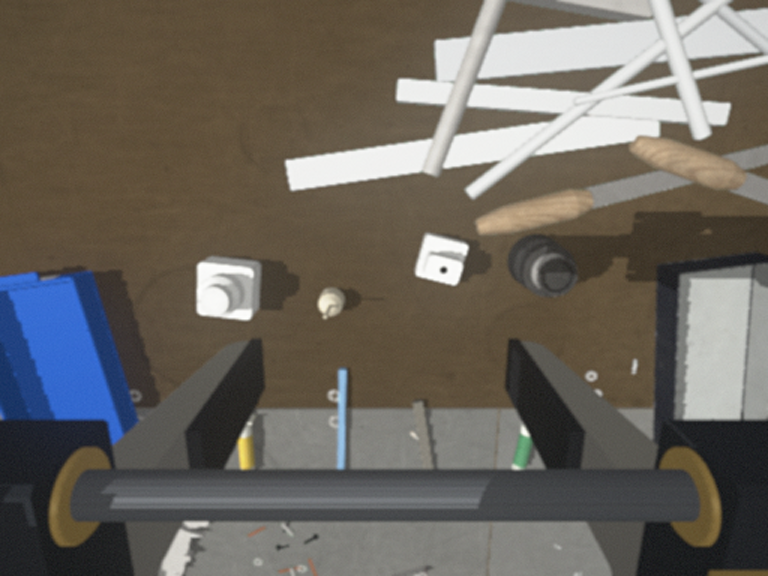

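Run:
```python
from h import *
s=np.load("w1.npy",allow_pickle=True).item()
im=s["color"]; hsv=cv2.cvtColor(im,cv2.COLOR_RGB2HSV)
m=((hsv[...,2]>125)&(hsv[...,1]<90)).astype(np.uint8)
n,l,st,c=cv2.connectedComponentsWithStats(m)
for i in range(1,n):
    if 60<st[i,4]<4000 and st[i,1]<220 and st[i,1]>140: print(st[i],c[i].round(1),im[l==i].mean(0).round())
big=cv2.resize(im[140:230,120:400,::-1],None,fx=2.8,fy=2.8,interpolation=cv2.INTER_CUBIC); cv2.imwrite("pics/w1c.png",big)
```

```text
[276 155  37  36 933] [293.6 172.5] [225. 225. 222.]
[ 130  171   43   43 1626] [151. 192.] [202. 201. 198.]
[354 171   8  19  68] [356.8 179.9] [152. 150. 145.]
[211 192  18  21 261] [219.4 201.6] [185. 177. 157.]
```

View pics/w1c.png

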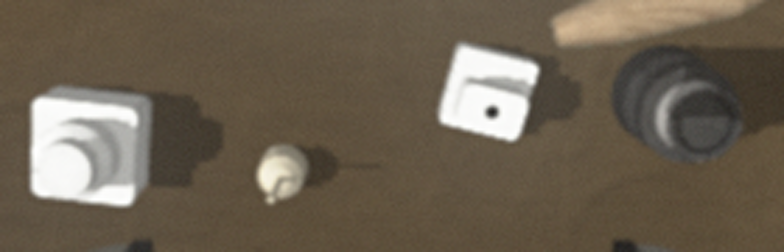

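Run:
```python
from h import *
s=np.load("w1.npy",allow_pickle=True).item()
C=lambda u,v,z:cast(s,120+u/2.8-.3,140+v/2.8-.3,z)
fc=np.array([C(u,v,.026)for u,v in[(35,95),(140,100),(133,205),(32,197)]]); print(fc.round(4),fc.mean(0)); print(np.linalg.norm(fc-np.roll(fc,1,0),axis=1))
print("head",C(63,167,.054))
print("bob",C(280,173,.012),C(283,166,.020),C(270,202,.052))
q=np.array([C(u,v,.016)for u,v in[(462,43),(540,68)]]);print(q,q[1]-q[0]);print("hole",C(491,112,.036))
q=np.array([C(u,v,.036)for u,v in[(462,80),(532,95),(516,142),(440,122)]]);print(q)
```

```text
[[ 0.4293 -0.1527  0.026 ]
 [ 0.4316 -0.1064  0.026 ]
 [ 0.4809 -0.1131  0.026 ]
 [ 0.477  -0.159   0.026 ]] [ 0.45469365 -0.13280973  0.026     ]
[0.04811031 0.0464169  0.04976472 0.0460728 ]
head [ 0.45414851 -0.13326351  0.054     ]
bob [ 0.4697989  -0.04685675  0.012     ] [ 0.46393498 -0.04444656  0.02      ] [ 0.4703498  -0.04687207  0.052     ]
[[0.40757945 0.03684793 0.016     ]
 [0.41888657 0.07230817 0.016     ]] [0.01130712 0.03546024 0.        ]
hole [0.43450647 0.04841706 0.036     ]
[[0.42037531 0.03546245 0.036     ]
 [0.42694346 0.06588505 0.036     ]
 [0.4480118  0.0598378  0.036     ]
 [0.43900201 0.02634069 0.036     ]]
```

Run:
```python
from h import *
s=snap("top"); im=s["color"]; hsv=cv2.cvtColor(im,cv2.COLOR_RGB2HSV)
save(s,"t2a.png",(125,130,185,240),5); save(s,"t2b.png",(325,140,385,240),5)
m=((hsv[...,0]>108)&(hsv[...,0]<125)&(hsv[...,1]>150)).astype(np.uint8); m[:, :320]=0
m=(cv2.connectedComponentsWithStats(m)[1]); 
lab=m[192,354]; rc=cv2.minAreaRect(np.argwhere(m==lab)[:,::-1].astype(np.float32)); print(rc,lab)
```

```text
((353.91619873046875, 191.70518493652344), (78.15739440917969, 37.33004379272461), 81.25383758544922) 1
```

View pics/t2a.png

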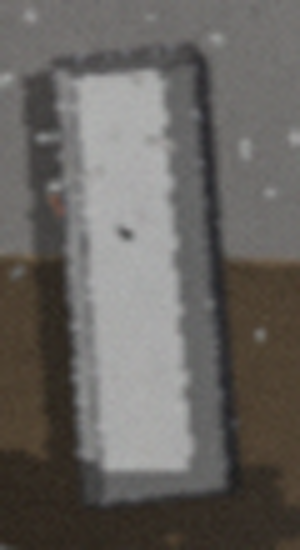

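View pics/t2b.png

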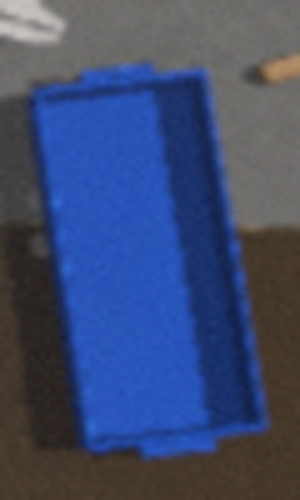

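Run:
```python
from h import *
s=snap("top")
for n,o,z,P in[("black",(125,130),.034,[(55,62),(203,45),(238,490),(85,503)]),("blue",(325,140),.029,[(35,88),(208,70),(267,428),(88,450)])]:
    q=np.array([cast(s,o[0]+u/5-.4,o[1]+v/5-.4,z)[:2] for u,v in P]); print(n,q.round(4).tolist(),q.mean(0).round(4),np.linalg.norm(q-np.roll(q,1,0),axis=1).round(4))
    d=(q[2]+q[3]-q[0]-q[1]); print("y dir",d/np.linalg.norm(d),"yaw",np.arctan2(-d[1],-d[0]))
    d=(q[2]-q[1]); print(np.arctan2(-d[1],-d[0])); d=(q[3]-q[0]); print(np.arctan2(-d[1],-d[0]))
```

```text
black [[0.6903, 0.3569], [0.7023, 0.2684], [0.4366, 0.2342], [0.4274, 0.3227]] [0.5642 0.2955] [0.2652 0.0892 0.2679 0.089 ]
y dir [-0.99173087 -0.12833504] yaw 0.12868995296307068
0.12825938699832637
0.12912500506550498
blue [[0.6549, -0.2302], [0.6677, -0.3332], [0.4552, -0.3625], [0.4405, -0.2588]] [ 0.5546 -0.2962] [0.2164 0.1038 0.2145 0.1048]
y dir [-0.99091294 -0.13450485] yaw 0.13491375120003618
0.13727142060944683
0.13257610853226945
```

```bash
python3 -m pendant '{"dp":[[35,110,-133.5],[35,110,-133.5],[35,110,-133.5],[35,110,-133.5],[35,110,-133.5],[35,110,-133.5],[35,110,-133.5],[35,110,-133.5],[35,110,-133.5],[35,110,-133.5]],"rotation":[[0,1.443,0],[0,1.443,0],[0,1.443,0],[0,1.443,0],[0,1.443,0],[0,1.443,0],[0,1.443,0],[0,1.443,0],[0,1.443,0],[0,1.443,0]]}' 0.3
python3 - <<'E'
from h import *
s=snap("wrist"); save(s,"w2.png",None,1.5);np.save("w2.npy",s,allow_pickle=True)
print(tool([.4545,-.133,.030]),r.get_state()["joint_pos"],R.from_quat(r.get_state()["tcp_rot"]).as_matrix().round(3))
print(proj(s,[.4545,-.133,.054]),proj(s,[.4545,-.133,.026]))
E
```

```text
time_s: 3.1
tool_pos: [0.4553, -0.1328, 0.1406]
tcp_rot: [0.532, -0.466, 0.466, -0.532]
contact_force: [-0.1, -0.5, 0.0]
opening: 0.0647
[ -0.  110.6  -0.8] [-2.87219877e-01  2.12355514e-01  2.01864169e+00 -1.11352362e-05
  9.10635449e-01 -4.18374984e-01] [[ 0.131 -0.     0.991]
 [-0.991  0.     0.131]
 [-0.    -1.    -0.   ]]
(np.float64(255.18259027799704), np.float64(198.70548783112162)) (np.float64(255.2352398779644), np.float64(189.8280110751955))
```

View pics/w2.png

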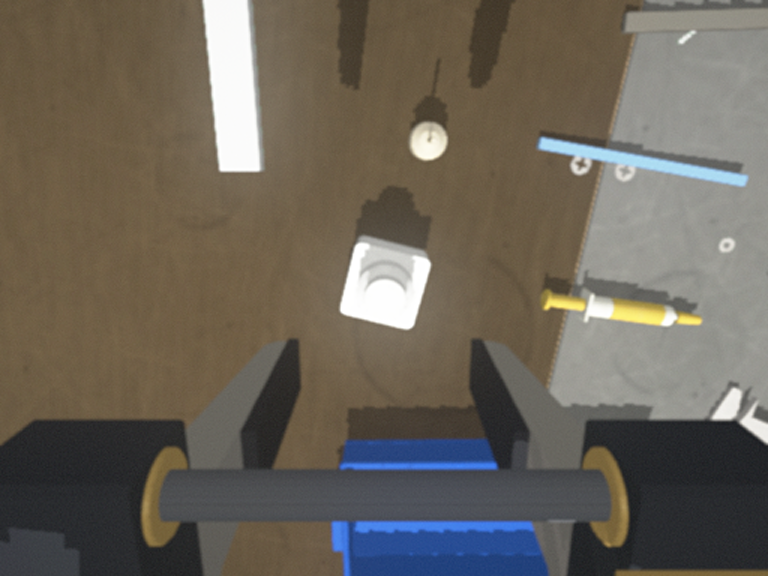

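```bash
python3 -m pendant '{"dp":[[0,40,-1],[0,80,-1],[0,100,-1],[0,110,-1],[0,110,-1]],"rotation":[[0,0,0],[0,0,0],[0,0,0],[0,0,0],[0,0,0]]}' 0.3
python3 -m pendant '{"dp":[[0,0,0],[0,0,0],[0,0,0],[0,0,0],[0,0,0],[0,0,0]],"rotation":[[0,0,0],[0,0,0],[0,0,0],[0,0,0],[0,0,0],[0,0,0]]}' 1
python3 - <<'E'
from h import *
s=np.load("w2.npy",allow_pickle=True).item()
for n,u,v in [("end",545,300),("tip",702,321),("flange",589,305)]: print(n,cast(s,u/1.5,v/1.5,.008).round(4))
print("bob",cast(s,428/1.5,143/1.5,.02).round(4),cast(s,430/1.5,133/1.5,.052).round(4))
print(tool([.4545,-.133,.14]),tool([.480,.285,.14]),tool([.480,.285,.0325]))
E
```

```text
time_s: 3.78
tool_pos: [0.4541, -0.1334, 0.0304]
tcp_rot: [0.531, -0.467, 0.467, -0.531]
contact_force: [-0.4, -0.3, 0.9]
opening: 0.0644
time_s: 4.53
tool_pos: [0.4547, -0.1336, 0.031]
tcp_rot: [-0.531, 0.467, -0.467, 0.531]
contact_force: [0.3, 1.2, 6.3]
opening: 0.0332
end [ 0.5609 -0.134   0.008 ]
tip [ 0.6666 -0.1344  0.008 ]
flange [ 0.5901 -0.1336  0.008 ]
bob [ 0.4692 -0.048   0.02  ] [ 0.4667 -0.044   0.052 ]
[  -0.6 -109.    -0. ] [-411.9 -109.1   78.6] [-412.    -1.6   78.6]
```

```bash
python3 -m pendant '{"dp":[[0,-50,0],[0,-100,0],[-50,-109,9],[-412,-109,79],[-412,-109,79],[-412,-109,79],[-412,-109,79],[-412,-109,79],[-412,-109,79],[-412,-109,79]],"rotation":[[0,0,0],[0,0,0],[0,0,0],[0,0,0],[0,0,0],[0,0,0],[0,0,0],[0,0,0],[0,0,0],[0,0,0]]}'
python3 -m pendant '{"dp":[[0,0,0],[0,0,0],[0,0,0]],"rotation":[[0,0,0],[0,0,0],[0,0,0]]}'
python3 - <<'E'
from h import *
s=snap("wrist"); save(s,"w3.png",None,1.5)
print(tool([.480,.285,.0335]),r.get_state()["opening"])
E
```

```text
time_s: 5.78
tool_pos: [0.4798, 0.2887, 0.1393]
tcp_rot: [-0.532, 0.466, -0.466, 0.532]
contact_force: [0.0, -0.5, -2.0]
opening: 0.0332
time_s: 6.15
tool_pos: [0.48, 0.2841, 0.1396]
tcp_rot: [0.531, -0.467, 0.467, -0.531]
contact_force: [0.4, -0.7, -1.3]
opening: 0.033
[ -0.8 106.2   0. ] 0.03373087387901927
```

View pics/w3.png

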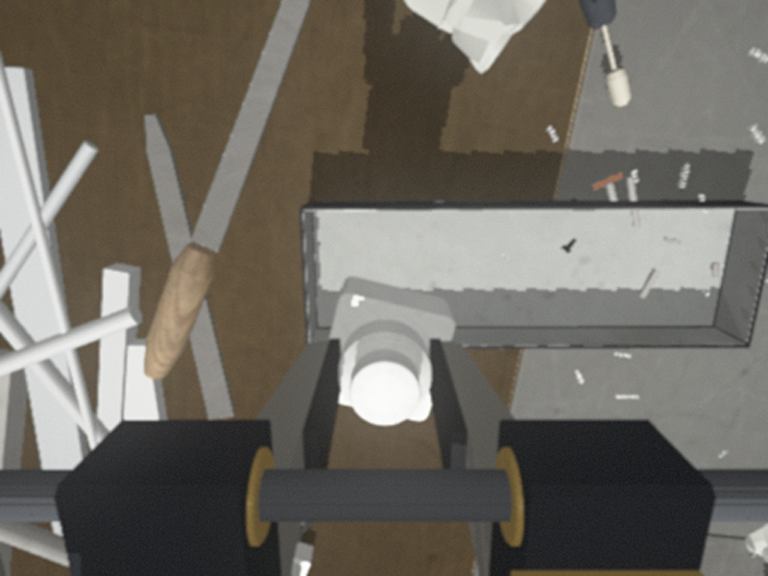

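Run:
```python
from h import *
s=snap("wrist")
for u,v in [(303,207),(749,345),(766,204)]: print(cast(s,u/1.5,v/1.5,.034).round(4))
c=np.array([.564,.2955]);y=np.array([-.992,-.128]);x=np.array([-.128,.992])
for a,b in[(43,135),(-43,-135),(43,-135)]: print(c+x*a/1e3+y*b/1e3)
```

```text
[0.4288 0.3255 0.034 ]
[0.7049 0.2771 0.034 ]
[0.6863 0.3604 0.034 ]
[0.424576 0.320876]
[0.703424 0.270124]
[0.692416 0.355436]
```

```bash
python3 -m pendant '{"dp":[[-4,40,1],[-4,80,1],[-4,98,1],[-4,103,1],[-4,105,1],[-4,106,1],[-4,106,1]],"rotation":[[0,0,0],[0,0,0],[0,0,0],[0,0,0],[0,0,0],[0,0,0],[0,0,0]]}'
python3 -m pendant '{"dp":[[0,0,0],[0,0,0],[0,0,0],[0,0,0]],"rotation":[[0,0,0],[0,0,0],[0,0,0],[0,0,0]]}' 0.5
python3 -m pendant '{"dp":[[0,-40,0],[0,-110,0],[0,-110,0]],"rotation":[[0,0,0],[0,0,0],[0,0,0]]}'
python3 - <<'E'
from h import *
s=snap("wrist"); save(s,"w4.png",None,1.5)
print(tool([.4695,-.0475,.14]),r.get_state()["opening"])
E
```

```text
time_s: 7.12
tool_pos: [0.4809, 0.2896, 0.0344]
tcp_rot: [-0.531, 0.467, -0.467, 0.531]
contact_force: [-0.2, -0.9, -1.8]
opening: 0.0334
time_s: 7.62
tool_pos: [0.4805, 0.2894, 0.0336]
tcp_rot: [-0.531, 0.467, -0.467, 0.531]
contact_force: [0.1, 0.2, -0.7]
opening: 0.0457
time_s: 8.0
tool_pos: [0.4828, 0.2908, 0.1478]
tcp_rot: [-0.529, 0.466, -0.468, 0.533]
contact_force: [-0.2, 0.0, -0.8]
opening: 0.0458
[333.4   5.6 -55.6] 0.04587913555055468
```

View pics/w4.png

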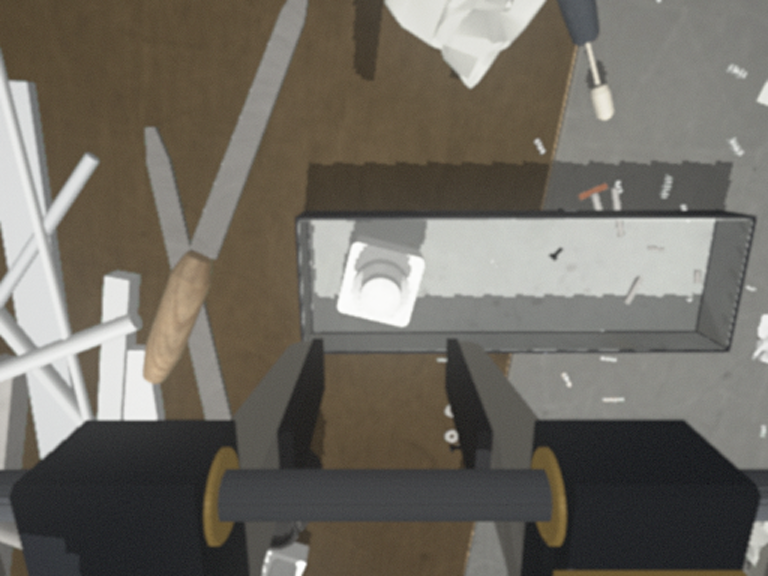

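```bash
python3 -m pendant '{"dp":[[333,20,-56],[333,20,-56],[333,20,-56],[333,20,-56],[333,20,-56],[333,20,-56],[333,20,-56],[333,20,-56]],"rotation":[[0,0,0],[0,0,0],[0,0,0],[0,0,0],[0,0,0],[0,0,0],[0,0,0],[0,0,0]]}' 0.45
python3 - <<'E'
from h import *
s=snap("wrist"); save(s,"w5.png",(150,80,410,240),3)
print(tool([.4695,-.047,.003]),r.get_state()["opening"],[np.array(proj(s,[.4695,-.047,z])) for z in(.02,.052)])
E
```

```text
time_s: 9.05
tool_pos: [0.4669, -0.0475, 0.1228]
tcp_rot: [0.531, -0.468, 0.467, -0.531]
contact_force: [-0.0, -0.6, 0.5]
opening: 0.0505
[  0.2 120.    2.6] 0.05049928455534794 [array([259.35426415, 193.15578798]), array([259.73710882, 204.29354317])]
```

View pics/w5.png

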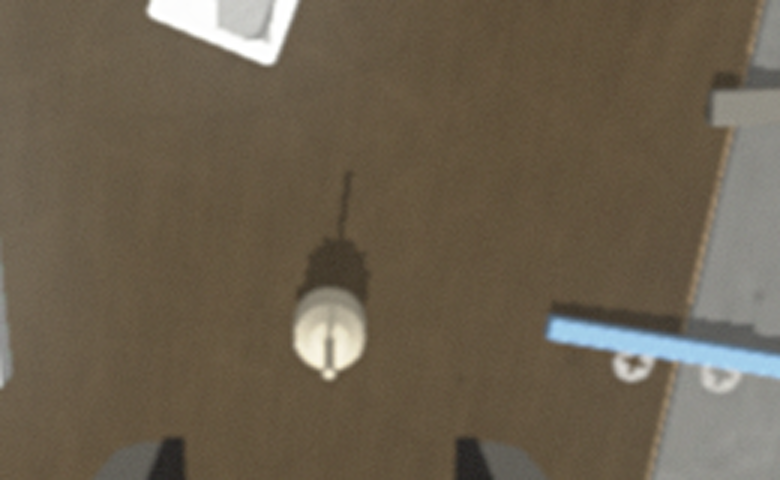

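```bash
python3 -m pendant '{"dp":[[0,50,2.5],[0,95,2.5],[0,115,2.5],[0,119,2.5],[0,119.5,2.5]],"rotation":[[0,0,0],[0,0,0],[0,0,0],[0,0,0],[0,0,0]]}' 0.45
python3 -m pendant '{"dp":[[0,0,0],[0,0,0],[0,0,0],[0,0,0],[0,0,0],[0,0,0]],"rotation":[[0,0,0],[0,0,0],[0,0,0],[0,0,0],[0,0,0],[0,0,0]]}' 1
python3 - <<'E'
from h import *
print(tool([.4695,-.047,.14]),tool([.549,.297,.14]),tool([.549,.297,.0045]))
E
```

```text
time_s: 9.72
tool_pos: [0.4702, -0.0471, 0.0044]
tcp_rot: [-0.531, 0.467, -0.467, 0.531]
contact_force: [-0.4, -0.1, 0.4]
opening: 0.0505
time_s: 10.48
tool_pos: [0.4702, -0.0479, 0.0044]
tcp_rot: [-0.531, 0.467, -0.467, 0.531]
contact_force: [-0.5, 0.4, 6.2]
opening: 0.0194
[  -0.9 -135.6   -0.5] [-332.  -135.5  122.2] [-332.    -0.   122.1]
```

```bash
python3 -m pendant '{"dp":[[0,-50,0],[0,-110,0],[-40,-136,14],[-332,-136,122],[-332,-136,122],[-332,-136,122],[-332,-136,122],[-332,-136,122],[-332,-136,122],[-332,-136,122]],"rotation":[[0,0,0],[0,0,0],[0,0,0],[0,0,0],[0,0,0],[0,0,0],[0,0,0],[0,0,0],[0,0,0],[0,0,0]]}'
python3 -m pendant '{"dp":[[0,0,0],[0,0,0],[0,0,0]],"rotation":[[0,0,0],[0,0,0],[0,0,0]]}'
python3 - <<'E'
from h import *
s=snap("wrist"); save(s,"w6.png",None,1.5)
print(tool([.549,.297,.0065]),r.get_state()["opening"])
E
```

```text
time_s: 11.72
tool_pos: [0.5478, 0.2966, 0.1394]
tcp_rot: [0.532, -0.467, 0.467, -0.531]
contact_force: [0.1, -0.7, -0.3]
opening: 0.0194
time_s: 12.1
tool_pos: [0.5486, 0.2963, 0.1403]
tcp_rot: [-0.531, 0.467, -0.467, 0.531]
contact_force: [-0.1, -0.5, -0.9]
opening: 0.0198
[ -0.4 133.8   0.4] 0.0190941851698647
```

View pics/w6.png

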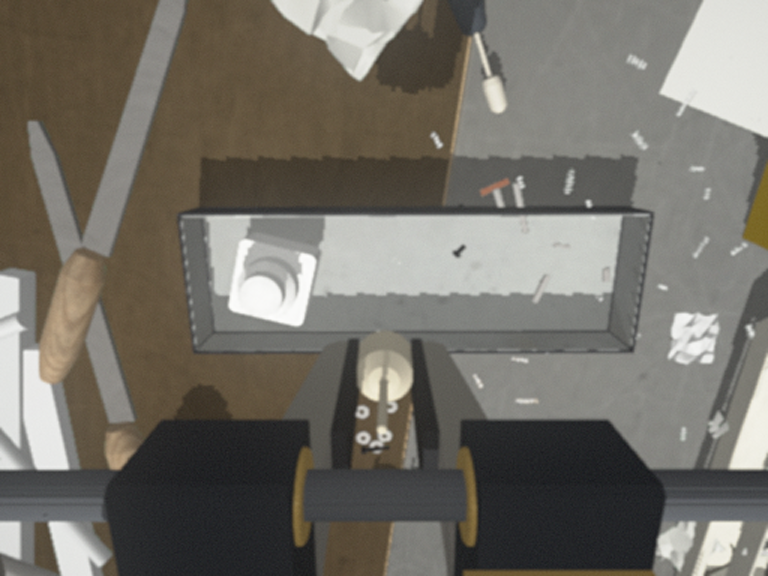

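```bash
python3 -m pendant '{"dp":[[0,50,0],[0,100,0],[0,123,0],[0,129,0],[0,132,0],[0,133.5,0],[0,133.5,0]],"rotation":[[0,0,0],[0,0,0],[0,0,0],[0,0,0],[0,0,0],[0,0,0],[0,0,0]]}'
python3 -m pendant '{"dp":[[0,0,0],[0,0,0],[0,0,0],[0,0,0]],"rotation":[[0,0,0],[0,0,0],[0,0,0],[0,0,0]]}' 0.63
python3 -m pendant '{"dp":[[0,-20,0],[0,-60,0],[0,-134,0],[0,-134,0]],"rotation":[[0,0,0],[0,0,0],[0,0,0],[0,0,0]]}'
python3 - <<'E'
from h import *
s=snap("wrist"); save(s,"w7.png",None,1.5)
print(tool([.6137,-.1342,.14]),r.get_state()["opening"])
E
```

```text
time_s: 13.02
tool_pos: [0.5491, 0.2974, 0.0075]
tcp_rot: [-0.53, 0.467, -0.467, 0.531]
contact_force: [1.0, 0.4, -0.8]
opening: 0.0193
time_s: 13.52
tool_pos: [0.5485, 0.2971, 0.0066]
tcp_rot: [0.531, -0.467, 0.467, -0.531]
contact_force: [-0.5, 0.2, -0.2]
opening: 0.0339
time_s: 14.02
tool_pos: [0.5511, 0.2985, 0.1465]
tcp_rot: [-0.528, 0.466, -0.468, 0.534]
contact_force: [0.7, -0.8, 0.3]
opening: 0.0339
[437.    4.7   7.3] 0.03395774415069478
```

View pics/w7.png

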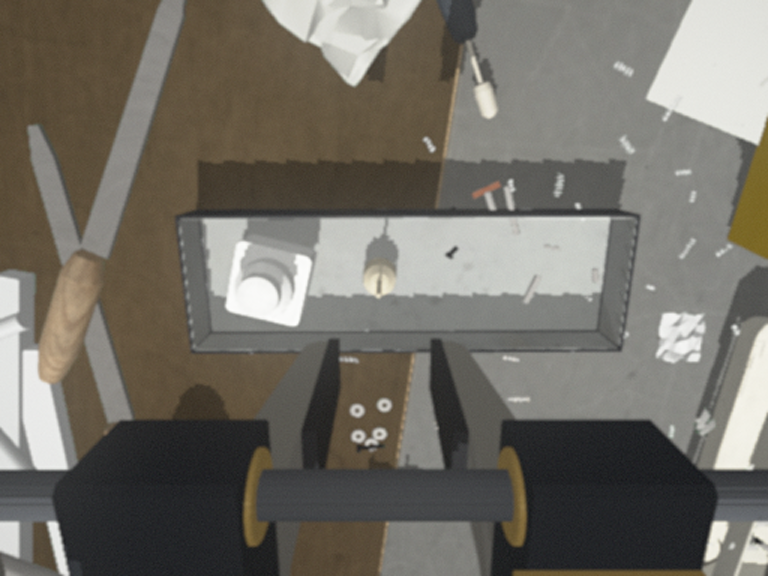

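```bash
python3 -m pendant '{"dp":[[437,5,7],[437,5,7],[437,5,7],[437,5,7],[437,5,7],[437,5,7],[437,5,7],[437,5,7],[437,5,7],[437,5,7]],"rotation":[[0,-1.443,0],[0,-1.443,0],[0,-1.443,0],[0,-1.443,0],[0,-1.443,0],[0,-1.443,0],[0,-1.443,0],[0,-1.443,0],[0,-1.443,0],[0,-1.443,0]]}' 0.5
python3 - <<'E'
from h import *
s=snap("wrist"); save(s,"w8.png",(150,100,370,260),3.5)
print(tool([.6137,-.1342,.002]),r.get_state()["opening"],[np.array(proj(s,[.6137,-.1342,.008]))],R.from_quat(r.get_state()["tcp_rot"]).as_matrix().round(3))
im=s["color"];hsv=cv2.cvtColor(im,cv2.COLOR_RGB2HSV)
m=((hsv[...,0]>18)&(hsv[...,0]<32)&(hsv[...,1]>130)&(hsv[...,2]>120)).astype(np.uint8); m[:,:180]=0;m[:,330:]=0
p=np.argwhere(m)[:,::-1].astype(np.float32); print(len(p),p.min(0),p.max(0),p.mean(0),cv2.minAreaRect(p))
print(np.array([cast(s,(p[:,0].min()+p[:,0].max())/2,v,.008) for v in(p[:,1].min(),p[:,1].max())]))
E
```

```text
time_s: 15.32
tool_pos: [0.6105, -0.1346, 0.1349]
tcp_rot: [-0.707, 0.002, -0.001, 0.707]
contact_force: [-0.1, 0.7, 0.2]
opening: 0.0459
[  3.1 133.1   0. ] 0.04602790336607269 [array([256.04316294, 189.37224644])] [[ 1.    -0.001  0.002]
 [-0.002  0.     1.   ]
 [-0.001 -1.     0.   ]]
720 [250. 131.] [264. 238.] [256.5111  180.94861] ((257.0, 184.5), (14.0, 107.0), 0.0)
[[ 0.55916531 -0.13324771  0.008     ]
 [ 0.66354085 -0.1333346   0.008     ]]
```

View pics/w8.png

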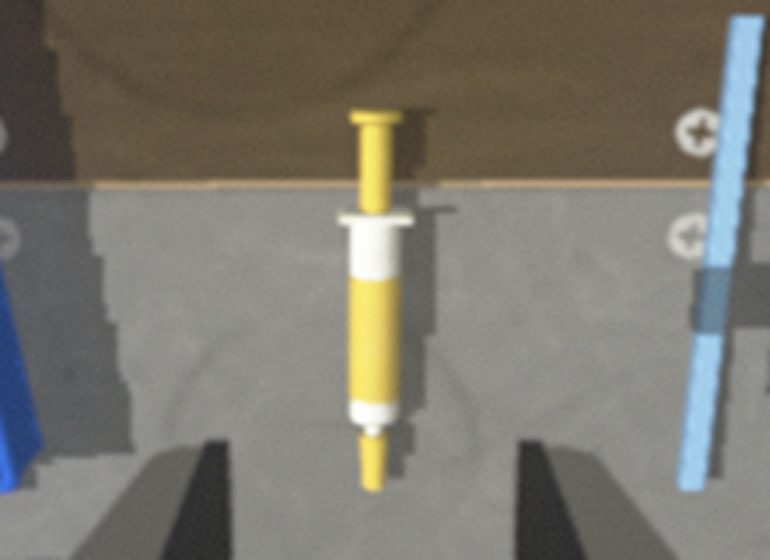

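```bash
python3 -m pendant '{"dp":[[2,50,0.5],[2,100,0.5],[2,123,0.5],[2,129,0.5],[2,131,0.5],[2,131,0.5]],"rotation":[[0,0,0],[0,0,0],[0,0,0],[0,0,0],[0,0,0],[0,0,0]]}' 0.5
python3 -m pendant '{"dp":[[0,0,0],[0,0,0]],"rotation":[[0,0,0],[0,0,0]]}' 0.6
python3 -c "
from h import *
print(tool([.612,-.1337,.0025]))"
```

```text
time_s: 16.12
tool_pos: [0.6141, -0.1348, 0.0058]
tcp_rot: [0.707, 0.001, 0.001, -0.707]
contact_force: [0.1, -0.6, 0.5]
opening: 0.0462
time_s: 16.38
tool_pos: [0.6137, -0.1351, 0.0053]
tcp_rot: [0.707, 0.0, 0.0, -0.707]
contact_force: [-0.2, 0.1, -0.8]
opening: 0.0366
[-1.7  2.8  1.4]
```

```bash
python3 -m pendant '{"dp":[[-1,2.5,1],[-1,2.5,1],[-1,2.5,1]],"rotation":[[0,0,0],[0,0,0],[0,0,0]]}' 0.6
python3 -m pendant '{"dp":[[0,0,0],[0,0,0],[0,0,0],[0,0,0],[0,0,0]],"rotation":[[0,0,0],[0,0,0],[0,0,0],[0,0,0],[0,0,0]]}' 1
python3 -m pendant '{"dp":[[0,-50,0],[0,-100,0],[0,-135,0],[0,-135,0],[0,-135,0]],"rotation":[[0,0,0],[0,0,0],[0,0,0],[0,0,0],[0,0,0]]}'
python3 - <<'E'
from h import *
s=snap("wrist"); save(s,"w9.png",None,1.5)
print(tool([.635,.308,.14]),r.get_state()["opening"])
E
```

```text
time_s: 16.75
tool_pos: [0.6122, -0.1339, 0.002]
tcp_rot: [-0.707, 0.0, 0.0, 0.707]
contact_force: [-0.5, 0.1, -0.8]
opening: 0.0371
time_s: 17.38
tool_pos: [0.6123, -0.134, 0.0021]
tcp_rot: [0.707, 0.0, -0.0, -0.707]
contact_force: [1.0, 0.3, -0.4]
opening: 0.0119
time_s: 18.0
tool_pos: [0.6116, -0.1338, 0.1362]
tcp_rot: [-0.707, 0.0, 0.0, 0.707]
contact_force: [-1.0, -0.9, -1.2]
opening: 0.0118
[ 23.9  -4.2 441.7] 0.012134843513552918
```

View pics/w9.png

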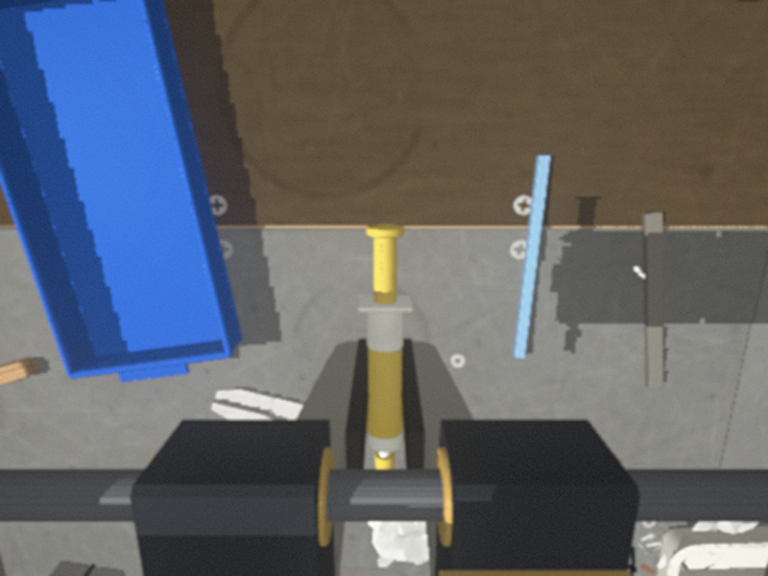

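```bash
python3 -m pendant '{"dp":[[24,-4,442],[24,-4,442],[24,-4,442],[24,-4,442],[24,-4,442],[24,-4,442],[24,-4,442],[24,-4,442],[24,-4,442],[24,-4,442]],"rotation":[[0,-0.128,0],[0,-0.128,0],[0,-0.128,0],[0,-0.128,0],[0,-0.128,0],[0,-0.128,0],[0,-0.128,0],[0,-0.128,0],[0,-0.128,0],[0,-0.128,0]]}'
python3 -m pendant '{"dp":[[0,0,0],[0,0,0]],"rotation":[[0,0,0],[0,0,0]]}'
python3 - <<'E'
from h import *
s=snap("wrist"); save(s,"w10.png",None,1.5)
print(tool([.635,.308,.0045]),r.get_state()["opening"])
E
```

```text
time_s: 19.3
tool_pos: [0.6359, 0.3062, 0.1402]
tcp_rot: [0.706, 0.044, -0.045, -0.705]
contact_force: [-0.6, -0.8, 0.4]
opening: 0.012
time_s: 19.55
tool_pos: [0.6364, 0.3071, 0.1413]
tcp_rot: [0.706, 0.045, -0.045, -0.706]
contact_force: [-0.7, 0.2, -0.2]
opening: 0.0121
[ -1.3 136.8   0.9] 0.011962086622200888
```

View pics/w10.png

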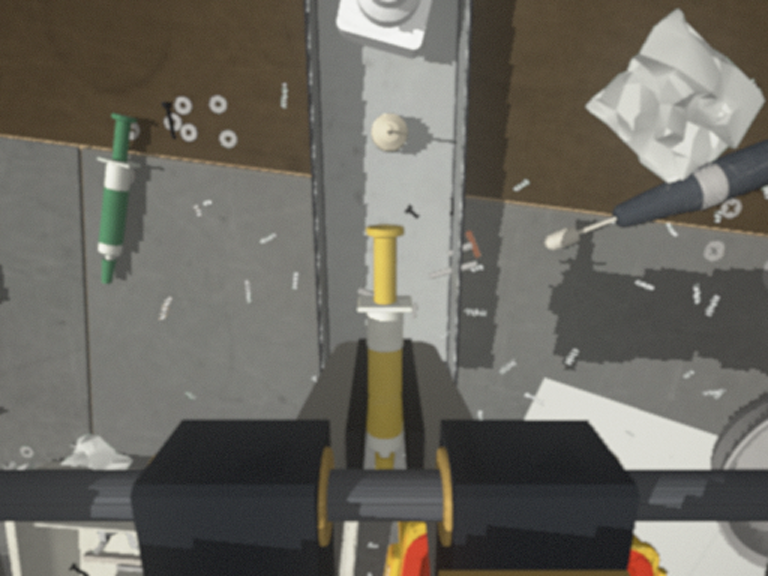

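Run:
```python
from h import *
s=snap("wrist")
for u,v in[(310,100),(318,300),(472,20),(459,300),(463,200)]:
    p=cast(s,u/1.5,v/1.5,.034); print(p.round(4),tool(p))
for u,v,z in[(390,133,.022)]: print(cast(s,u/1.5,v/1.5,z).round(4))
```

```text
[0.5387 0.2552 0.034 ] [-103.5  107.3  -39.5]
[0.6493 0.2696 0.034 ] [  8.  107.3 -39.2]
[0.4899 0.334  0.034 ] [-142.   107.3   45. ]
[0.6385 0.3529 0.034 ] [  7.9 107.3  44.8]
[0.5801 0.3452 0.034 ] [-51.  107.3  44.5]
[0.5494 0.2998 0.022 ]
```

```bash
python3 -m pendant '{"dp":[[-1,50,2.5],[-1,100,2.5],[-1,125,2.5],[-1,132,2.5],[-1,135,2.5],[-1,136.5,2.5],[-1,136.5,2.5],[-1,136.5,2.5]],"rotation":[[0,0,0],[0,0,0],[0,0,0],[0,0,0],[0,0,0],[0,0,0],[0,0,0],[0,0,0]]}'
python3 -m pendant '{"dp":[[0,0,0],[0,0,0],[0,0,0],[0,0,0]],"rotation":[[0,0,0],[0,0,0],[0,0,0],[0,0,0]]}' 0.72
python3 -m pendant '{"dp":[[0,-20,0],[0,-60,0],[0,-120,0],[0,-136,0],[0,-136,0]],"rotation":[[0,0,0],[0,0,0],[0,0,0],[0,0,0],[0,0,0]]}'
python3 - <<'E'
from h import *
s=snap("wrist"); save(s,"w11.png",None,1.5)
print(tool([.4306,.0497,.15]),r.get_state()["opening"])
E
```

```text
time_s: 20.65
tool_pos: [0.6352, 0.3106, 0.0054]
tcp_rot: [-0.706, -0.046, 0.045, 0.706]
contact_force: [0.1, 0.9, -0.4]
opening: 0.0121
time_s: 21.15
tool_pos: [0.6349, 0.3104, 0.0046]
tcp_rot: [-0.706, -0.045, 0.045, 0.706]
contact_force: [0.5, -0.1, 0.3]
opening: 0.0256
time_s: 21.78
tool_pos: [0.6357, 0.3108, 0.1429]
tcp_rot: [-0.705, -0.046, 0.044, 0.706]
contact_force: [-0.1, -0.2, -0.0]
opening: 0.0253
[-235.7   -9.3 -232.4] 0.026120829962419927
```

View pics/w11.png

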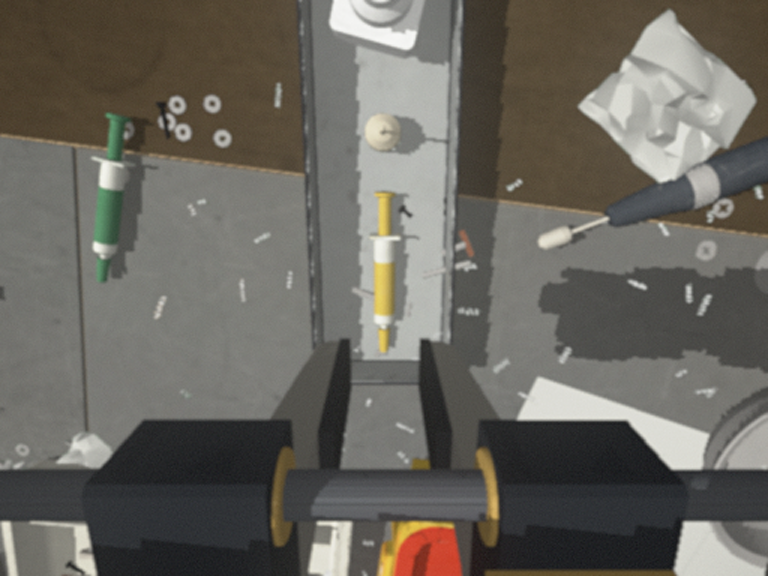

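```bash
python3 -c "
from h import *
s=snap('wrist')
for u,v in[(116,115),(101,280),(111,161)]: print(cast(s,u/1.5,v/1.5,.008).round(4))
"
python3 -m pendant '{"dp":[[-236,-9,-232],[-236,-9,-232],[-236,-9,-232],[-236,-9,-232],[-236,-9,-232],[-236,-9,-232],[-236,-9,-232],[-236,-9,-232]],"rotation":[[0,0.388,0],[0,0.388,0],[0,0.388,0],[0,0.388,0],[0,0.388,0],[0,0.388,0],[0,0.388,0],[0,0.388,0]]}' 0.43
python3 - <<'E'
from h import *
s=snap("wrist"); save(s,"w12.png",(150,100,370,260),3.5)
print(tool([.4306,.0497,.004]),r.get_state()["opening"],proj(s,[.4306,.0497,.016]),proj(s,[.4345,.0484,.036]))
E
```

```text
[0.5581 0.1421 0.008 ]
[0.6605 0.1306 0.008 ]
[0.5848 0.1386 0.008 ]
time_s: 22.88
tool_pos: [0.4317, 0.051, 0.1494]
tcp_rot: [-0.701, 0.091, -0.092, 0.701]
contact_force: [-0.0, 0.1, -0.4]
opening: 0.0524
[ -0.7 145.4  -1.7] 0.05200906537482564 (np.float64(254.0984298106854), np.float64(183.49733599672737)) (np.float64(253.7085917844221), np.float64(193.2742531962182))
```

View pics/w12.png

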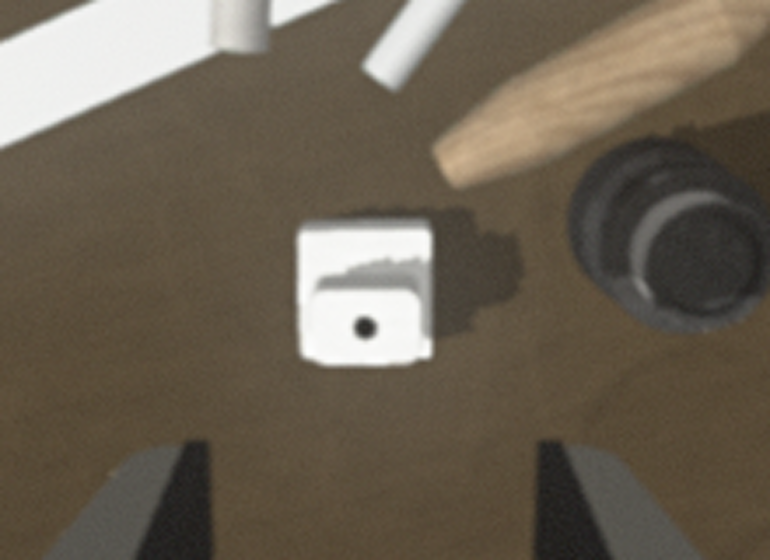

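```bash
python3 -m pendant '{"dp":[[-0.5,50,-1],[-0.5,100,-1],[-0.5,130,-1],[-0.5,141,-1],[-0.5,144,-1],[-0.5,145,-1],[-0.5,145,-1]],"rotation":[[0,0,0],[0,0,0],[0,0,0],[0,0,0],[0,0,0],[0,0,0],[0,0,0]]}' 0.43
python3 -m pendant '{"dp":[[0,0,0],[0,0,0],[0,0,0],[0,0,0],[0,0,0]],"rotation":[[0,0,0],[0,0,0],[0,0,0],[0,0,0],[0,0,0]]}' 1
python3 - <<'E'
from h import *
b=np.array([.5546,-.296]);y=np.array([-.991,-.1345])
p=b+y*.062; print(p,tool([*p,.14]), b-y*.042)
E
```

```text
time_s: 23.8
tool_pos: [0.4305, 0.0495, 0.0054]
tcp_rot: [-0.701, 0.091, -0.092, 0.701]
contact_force: [-0.4, 0.0, -0.7]
opening: 0.0523
time_s: 24.42
tool_pos: [0.4301, 0.0493, 0.005]
tcp_rot: [-0.701, 0.091, -0.092, 0.701]
contact_force: [-1.3, -0.6, 7.0]
opening: 0.0357
[ 0.493158 -0.304339] [ 151.9 -135.  -325.5] [ 0.596222 -0.290351]
```

```bash
python3 -m pendant '{"dp":[[0,-50,0],[0,-110,0],[20,-135,-43],[152,-135,-326],[152,-135,-326],[152,-135,-326],[152,-135,-326],[152,-135,-326],[152,-135,-326],[152,-135,-326]],"rotation":[[0,0,0],[0,0,0],[0,0,0],[0,-0.395,0],[0,-0.395,0],[0,-0.395,0],[0,-0.395,0],[0,-0.395,0],[0,-0.395,0],[0,-0.395,0]]}'
python3 -m pendant '{"dp":[[0,0,0],[0,0,0],[0,0,0]],"rotation":[[0,0,0],[0,0,0],[0,0,0]]}'
python3 - <<'E'
from h import *
s=snap("wrist"); save(s,"w13.png",None,1.5);np.save("w13.npy",s,allow_pickle=True)
print(tool([.493,-.3045,.008]),r.get_state()["opening"],R.from_quat(r.get_state()["tcp_rot"]).as_matrix().round(3))
E
```

```text
time_s: 25.68
tool_pos: [0.4924, -0.3051, 0.1391]
tcp_rot: [-0.705, -0.047, 0.047, 0.706]
contact_force: [0.2, -0.1, -0.3]
opening: 0.036
time_s: 26.05
tool_pos: [0.493, -0.3038, 0.1398]
tcp_rot: [-0.705, -0.048, 0.048, 0.705]
contact_force: [-0.5, -0.3, -0.6]
opening: 0.0356
[-1.000e-01  1.318e+02 -5.000e-01] 0.035919413519906566 [[ 0.991  0.    -0.136]
 [ 0.136 -0.     0.991]
 [ 0.    -1.    -0.   ]]
```

View pics/w13.png

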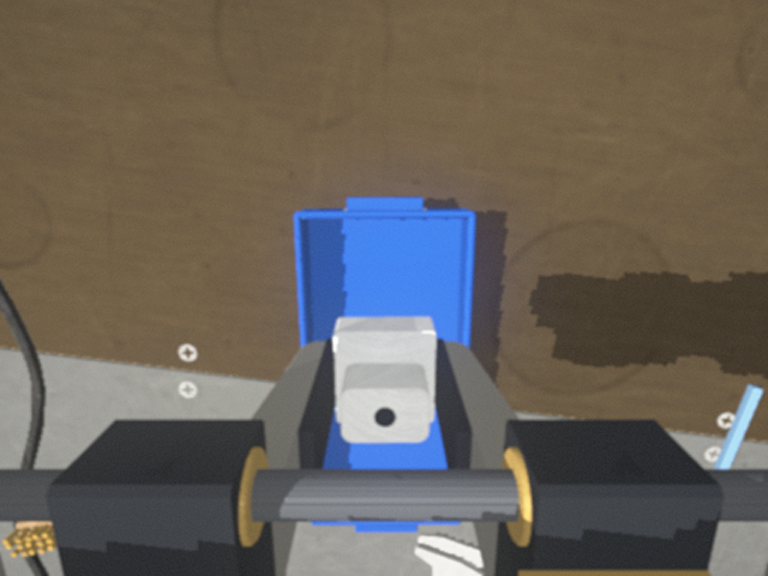

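Run:
```python
from h import *
s=np.load("w13.npy",allow_pickle=True).item()
for u,v in[(296,212),(474,212)]:
    p=cast(s,u/1.5,v/1.5,.029); print(p.round(4),tool(p))
```

```text
[ 0.4565 -0.3595  0.029 ] [-43.7 110.8 -50. ]
[ 0.4424 -0.2583  0.029 ] [-43.9 110.8  52.1]
```

```bash
python3 -m pendant '{"dp":[[0,50,1],[0,100,1],[0,120,1],[0,127,1],[0,130,1],[0,131.5,1],[0,131.5,1],[0,131.5,1]],"rotation":[[0,0,0],[0,0,0],[0,0,0],[0,0,0],[0,0,0],[0,0,0],[0,0,0],[0,0,0]]}'
python3 -m pendant '{"dp":[[0,0,0],[0,0,0],[0,0,0],[0,0,0]],"rotation":[[0,0,0],[0,0,0],[0,0,0],[0,0,0]]}' 0.52
python3 -m pendant '{"dp":[[0,-20,0],[0,-60,0],[0,-120,0],[0,-132,0],[0,-132,0]],"rotation":[[0,0,0],[0,0,0],[0,0,0],[0,0,0],[0,0,0]]}'
python3 - <<'E'
from h import *
s=snap("wrist"); save(s,"w14.png",None,1.5)
print(tool([.6093,.1363,.14]),r.get_state()["opening"])
E
```

```text
time_s: 27.1
tool_pos: [0.493, -0.304, 0.0087]
tcp_rot: [0.706, 0.048, -0.047, -0.705]
contact_force: [-0.8, 0.1, -1.0]
opening: 0.0356
time_s: 27.6
tool_pos: [0.4927, -0.3038, 0.0081]
tcp_rot: [-0.705, -0.048, 0.048, 0.705]
contact_force: [-0.6, -0.6, 0.0]
opening: 0.0442
time_s: 28.22
tool_pos: [0.493, -0.304, 0.1407]
tcp_rot: [0.706, 0.048, -0.047, -0.705]
contact_force: [-0.1, 0.2, -0.6]
opening: 0.0443
[175.2  -0.5 420.1] 0.04401155464945266
```

View pics/w14.png

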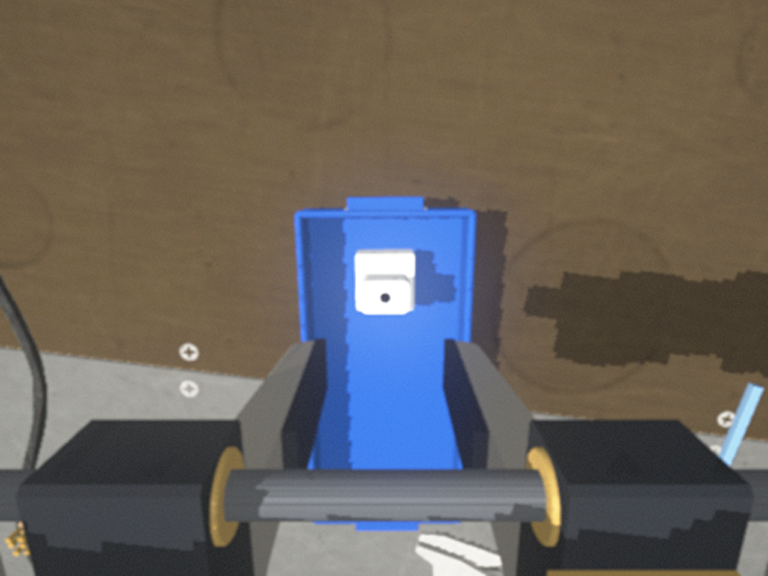

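```bash
python3 -m pendant '{"dp":[[175,0,420],[175,0,420],[175,0,420],[175,0,420],[175,0,420],[175,0,420],[175,0,420],[175,0,420],[175,0,420],[175,0,420]],"rotation":[[0,0.248,0],[0,0.248,0],[0,0.248,0],[0,0.248,0],[0,0.248,0],[0,0.248,0],[0,0.248,0],[0,0.248,0],[0,0.248,0],[0,0.248,0]]}' 0.5
python3 - <<'E'
from h import *
s=snap("wrist"); save(s,"w15.png",(150,100,370,260),3.5)
print(tool([.6093,.1363,.0025]))
im=s["color"];hsv=cv2.cvtColor(im,cv2.COLOR_RGB2HSV)
m=((hsv[...,0]>60)&(hsv[...,0]<95)&(hsv[...,1]>120)).astype(np.uint8); m[:,:180]=0;m[:,330:]=0
p=np.argwhere(m)[:,::-1].astype(np.float32); print(len(p),p.min(0),p.max(0),cv2.minAreaRect(p))
for v in (p[:,1].min(),p[:,1].max()):
    u=p[abs(p[:,1]-v)<4,0].mean(); q=cast(s,u,v,.008); print(q.round(4),tool(q))
E
```

```text
time_s: 29.52
tool_pos: [0.6086, 0.1345, 0.139]
tcp_rot: [0.706, -0.041, 0.039, -0.706]
contact_force: [0.2, -0.4, -0.5]
opening: 0.0465
[  0.4 136.9   2.2]Traceback (most recent call last):
  File "<stdin>", line 6, in <module>
    return umr_minimum(a, axis, None, out, keepdims, initial, where)
ValueError: zero-size array to reduction operation minimum which has no identity
```

View pics/w15.png

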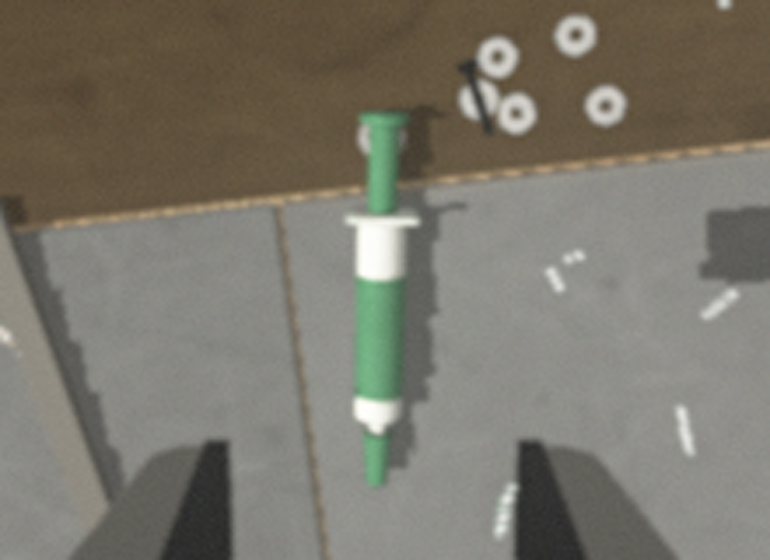

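Run:
```python
from h import *
s=snap("wrist")
for u,v in[(383,113),(375,487),(379,300)]:
    p=cast(s,150+u/3.5-.35,100+v/3.5-.35,.008); print(p.round(4),tool(p))
```

```text
[0.5593 0.1429 0.008 ] [-50.3 131.7   3. ]
[0.6643 0.129  0.008 ] [ 55.7 131.6   1.1]
[0.6094 0.1362 0.008 ] [  0.3 131.7   2.1]
```

```bash
python3 -m pendant '{"dp":[[2,50,2],[2,100,2],[2,125,2],[2,133,2],[2,136,2],[2,137,2],[2,137,2]],"rotation":[[0,0.018,0],[0,0.018,0],[0,0.018,0],[0,0.018,0],[0,0.018,0],[0,0.018,0],[0,0.018,0]]}' 0.6
python3 -m pendant '{"dp":[[0,0,0]],"rotation":[[0,0,0]]}' 0.6
python3 -c "
from h import *
print(tool([.611,.136,.0025]))"
```

```text
time_s: 30.5
tool_pos: [0.6124, 0.1378, 0.0042]
tcp_rot: [-0.705, 0.046, -0.047, 0.706]
contact_force: [-0.8, 0.8, -0.5]
opening: 0.0373
time_s: 30.62
tool_pos: [0.6122, 0.1378, 0.0038]
tcp_rot: [-0.705, 0.046, -0.047, 0.706]
contact_force: [-0.3, -0.4, -0.2]
opening: 0.0367
[-0.9  1.3 -2. ]
```

```bash
python3 -m pendant '{"dp":[[-1,1.5,-2],[-1,1.5,-2]],"rotation":[[0,0,0],[0,0,0]]}' 0.6
python3 -m pendant '{"dp":[[0,0,0],[0,0,0],[0,0,0],[0,0,0],[0,0,0]],"rotation":[[0,0,0],[0,0,0],[0,0,0],[0,0,0],[0,0,0]]}' 1
python3 -m pendant '{"dp":[[0,-50,0],[0,-100,0],[0,-138,0],[0,-138,0],[0,-138,0]],"rotation":[[0,0,0],[0,0,0],[0,0,0],[0,0,0],[0,0,0]]}'
python3 - <<'E'
from h import *
s=snap("wrist"); save(s,"w16.png",None,1.5)
print(tool([.596,-.2895,.14]),r.get_state()["opening"])
E
```

```text
time_s: 30.88
tool_pos: [0.6102, 0.1357, 0.0015]
tcp_rot: [0.706, -0.046, 0.046, -0.706]
contact_force: [-0.8, 0.9, -0.7]
opening: 0.0369
time_s: 31.5
tool_pos: [0.6105, 0.1359, 0.0016]
tcp_rot: [-0.706, 0.046, -0.046, 0.706]
contact_force: [-1.2, -0.1, 0.0]
opening: 0.0119
time_s: 32.12
tool_pos: [0.6099, 0.1357, 0.1388]
tcp_rot: [0.706, -0.047, 0.046, -0.705]
contact_force: [0.1, -0.8, 0.3]
opening: 0.0119
[  42.    -1.6 -423.3] 0.01187666871189184
```

View pics/w16.png

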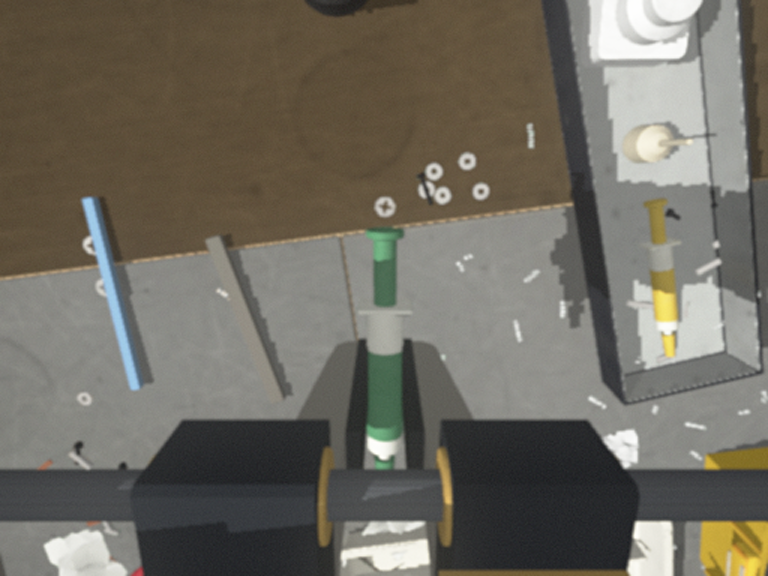

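```bash
python3 -m pendant '{"dp":[[38,-2,-424],[38,-2,-424],[38,-2,-424],[38,-2,-424],[38,-2,-424],[38,-2,-424],[38,-2,-424],[38,-2,-424],[38,-2,-424],[38,-2,-424]],"rotation":[[0,-0.268,0],[0,-0.268,0],[0,-0.268,0],[0,-0.268,0],[0,-0.268,0],[0,-0.268,0],[0,-0.268,0],[0,-0.268,0],[0,-0.268,0],[0,-0.268,0]]}'
python3 -m pendant '{"dp":[[0,0,0],[0,0,0]],"rotation":[[0,0,0],[0,0,0]]}'
python3 - <<'E'
from h import *
s=snap("wrist"); save(s,"w17.png",None,1.5);np.save("w17.npy",s,allow_pickle=True)
print(tool([.5923,-.2905,.005]),r.get_state()["opening"])
E
```

```text
time_s: 33.42
tool_pos: [0.5927, -0.2879, 0.1409]
tcp_rot: [-0.705, -0.049, 0.049, 0.706]
contact_force: [0.2, -0.0, 1.0]
opening: 0.0117
time_s: 33.67
tool_pos: [0.5931, -0.2887, 0.1417]
tcp_rot: [0.705, 0.049, -0.049, -0.705]
contact_force: [-0.6, 0.4, -0.5]
opening: 0.0119
[ -1.  136.7  -1.5] 0.01212004954719548
```

View pics/w17.png

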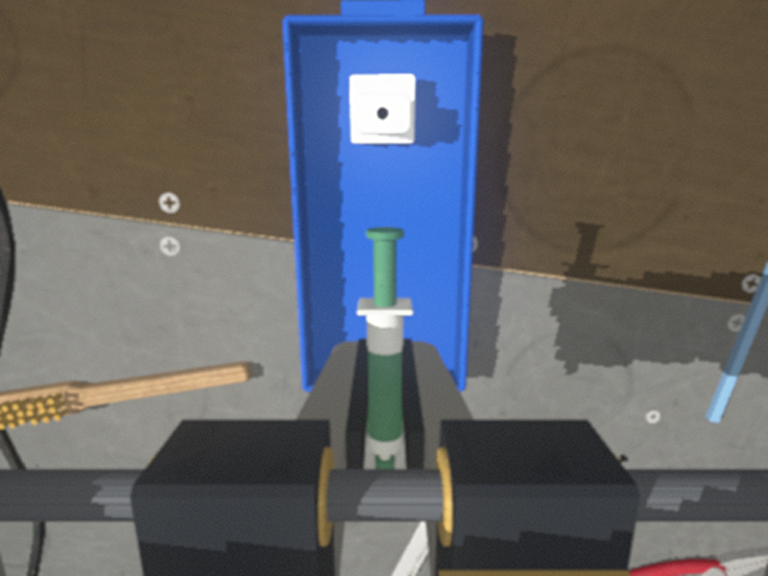

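```bash
python3 -m pendant '{"dp":[[-1,50,-0.5],[-1,100,-0.5],[-1,125,-0.5],[-1,132,-0.5],[-1,135,-0.5],[-1,136.5,-0.5],[-1,136.5,-0.5],[-1,136.5,-0.5]],"rotation":[[0,0,0],[0,0,0],[0,0,0],[0,0,0],[0,0,0],[0,0,0],[0,0,0],[0,0,0]]}'
python3 -m pendant '{"dp":[[0,0,0],[0,0,0],[0,0,0],[0,0,0]],"rotation":[[0,0,0],[0,0,0],[0,0,0],[0,0,0]]}' 0.72
python3 -m pendant '{"dp":[[0,-20,0],[0,-60,0],[0,-120,0],[0,-180,0],[0,-180,0]],"rotation":[[0,0,0],[0,0,0],[0,0,0],[0,0,0],[0,0,0]]}'
python3 - <<'E'
from h import *
s=snap("wrist"); save(s,"w18.png",None,1.5)
for n in("top","scene"):
    s=snap(n); save(s,n+"9.png",None,1.5)
E
```

```text
time_s: 34.72
tool_pos: [0.5923, -0.2903, 0.0058]
tcp_rot: [0.706, 0.049, -0.048, -0.705]
contact_force: [0.2, -0.2, -0.1]
opening: 0.0122
time_s: 35.22
tool_pos: [0.5919, -0.2901, 0.005]
tcp_rot: [-0.705, -0.048, 0.048, 0.705]
contact_force: [-0.2, 0.5, -0.5]
opening: 0.0258
time_s: 35.85
tool_pos: [0.595, -0.2916, 0.1924]
tcp_rot: [0.707, 0.052, -0.045, -0.704]
contact_force: [0.4, -0.4, 0.3]
opening: 0.026
```

View pics/w18.png

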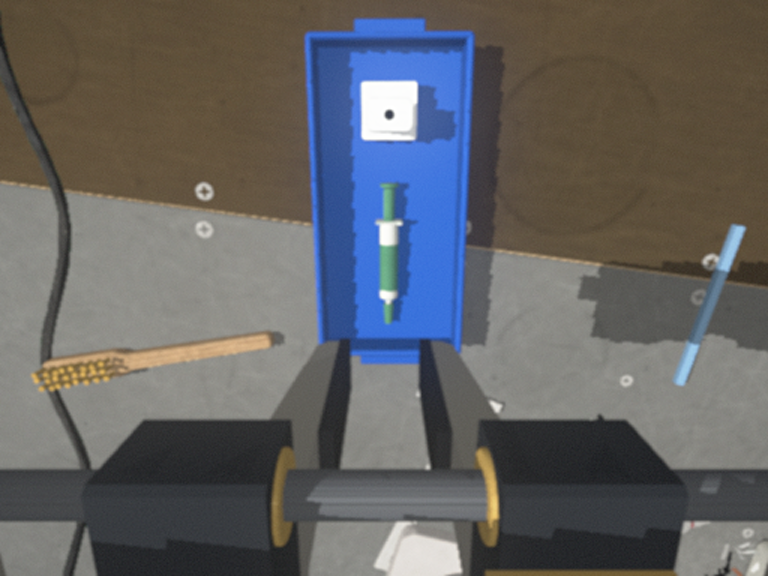

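View pics/scene9.png

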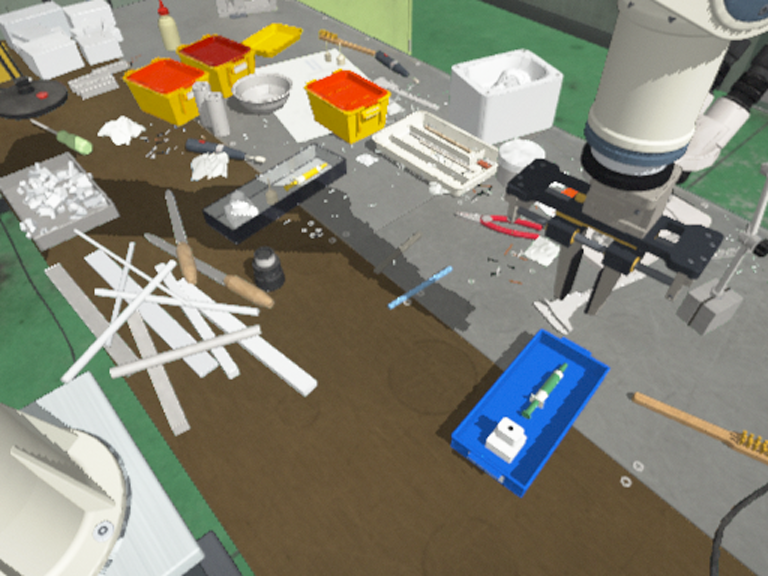

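View pics/top9.png

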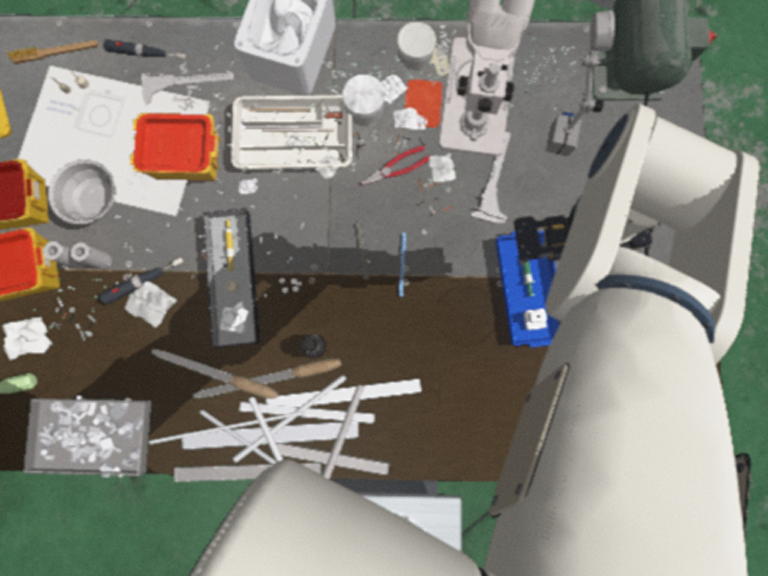

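Run:
```python
from h import *
s=snap("top"); a=s["color"][130:240,125:185,::-1]; t=snap("scene"); b=t["color"][90:165,130:240,::-1]
print(proj(s,[.549,.2985,.02]),proj(t,[.549,.2985,.02]))
a=cv2.resize(a,(300,550),interpolation=2); b=cv2.resize(b,(495,337),interpolation=2)
o=np.zeros((550,800,3),np.uint8);o[:,:300]=a;o[:337,305:800]=b
o=np.clip((o/255.)**.6*255,0,255).astype(np.uint8);cv2.imwrite("pics/z9.png",o)
print(np.array(r.get_state()["tool_pos"]),np.abs(r.get_state()["qd"]).max())
```

```text
(np.float64(153.6652776423092), np.float64(189.6409443682082)) (np.float64(180.0848559012086), np.float64(128.01502770623972))
[ 0.5909404  -0.28960508  0.1836478 ] 0.00963994571363448
```

View pics/z9.png

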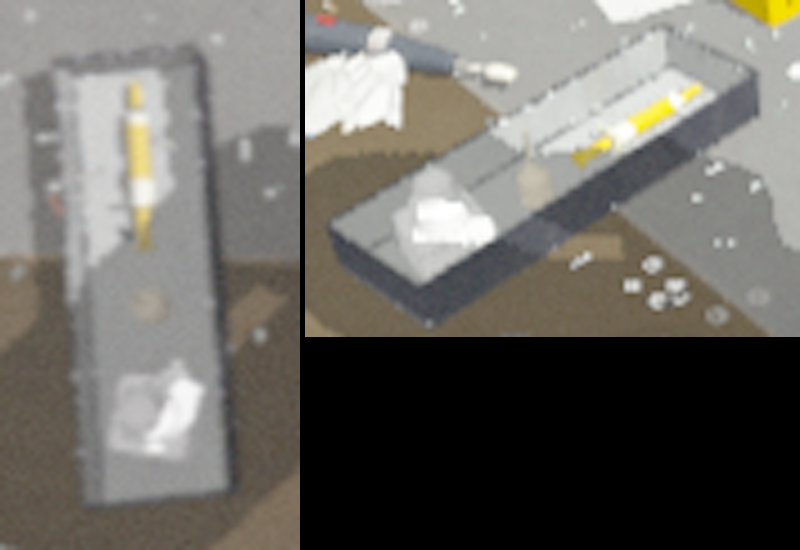

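```bash
python3 -c "
from plant import r
print(r.close_job())"
```

```text
the job is handed in; nothing more can be done
None
```

Both kits are made up and the job was handed in at about 36 s of the 120 s. I packed in the order you listed.

- **Black tray:** the round-headed part stands at the robot end, the felt bob stands next to it, and the yellow syringe lies flat at the far end.
- **Blue tray:** the square insert stands at the robot end and the green syringe lies flat beyond it.

The last top, scene and wrist pictures show all five items on their tray floors, upright or flat as asked, and clear of each other. The eyepiece and the trays look unmoved by eye. The blue stone is in place too. The grey stone was last seen clearly, undisturbed, while I was lifting the green syringe, and shows only faintly in the last pictures. I did not measure any of these again. The gripper was 0.18 m above the bench and touching nothing, and the force readings I took stayed around 7 N or less.

- **Black tray position:** the top and wrist cameras differed by up to 6 mm on its centre, so I aimed between them. That was well inside the room available.
- **Felt bob:** in the last pictures it is in the arm's shadow. A brightened crop still shows it upright.

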